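Free the mitre lock and swing the saw back to square

TASK

The mitre saw has been left locked at an angle, and an offcut lies where its front arm has to pass: put the offcut into the wooden scrap box without letting the arm run into it. Lift the red lock lever right up before you move the arm, then swing the front arm round until it clicks into its square stop (pointer on the red zero mark) while the lever is still up, and press the lever fully down again so that the saw is locked square. Leave the toy car, tape measure and glue bottle where they are.

Things in the scene. Friction and masses are not known exactly. Their poses are not given: they have to be found in the camera images.
- mitre_saw: Fixed base of a grey bench mitre saw (mm). Origin: turntable axis at bench height; -x is the front, the way the arm points when square. Round apron with mitre scale (tick each 5 degrees, red = square): radius 195, top 45 high. Side tables 78 high, x -55 to 95, y to 290 either side; fence 140 high just behind the axis; clamp 235 high on the left (+y) table, 200 from the axis.
- saw_head (a point): Foremost point of the D-shaped handle of the saw head, which is pinned down and turns with the arm: on the arm's centre line, 129 mm out from the turntable axis, 220 above the bench; the handle is 22 wide and spans heights 174 to 279. Behind it the blade guard, up to 295 high, and the motor, out to 140 on the +y side.
- front_arm: The saw's turntable with its front arm (and head). Origin: turntable axis at bench height; -x points out along the arm, z up; turns with joint mitre. The arm: aluminium bar 50 mm wide, heights 48 to 70, from 115 to 240 out; then a black grip block 44 wide (y), 236 to 280 out, heights 20 to 58. The red lock lever lies above it.
- grip_block (a point): Centre of the black grip block at the end of the front arm, 258 mm out from the turntable axis, 39 above the bench. Side faces 22 either side of it (y). Axes as the front arm's. Push on a side face to swing the arm.
- mitre (a joint): Turntable angle, rad, about the vertical: 0 = square; positive = anticlockwise from above (arm's end on the saw's -y side). Range +-0.83. Lever down: a brake holds it against over 50 N at the grip. Free: 2 to 4 N at the grip, stays where left. The only click stop is at 0: a hump (about 6 N, at 0.12 to 0.06 rad either side), then a notch that draws the arm from within 0.035 to 0 and holds it there.
- lock (a joint): Red lock lever, rad: about 0 = flat along the arm, locked (brake on; pressed hard it goes to -0.12 at most); 1.25 = nearly upright; arm free above 0.35. Level pivot across the arm, 185 mm out from the turntable axis, 83 above the bench; opening, the tip rises and comes inward. About 6 N at the tip to lift; 2 N to push it down, 5 N to set the brake at the end. Stays where left.
- lever_tip (a point): In the lever's end paddle, 112 mm from its pivot: locked, 297 out from the turntable axis and 83 high. Axes: -x out along the lever, y across, z out of its top. Paddle 26 wide (y), 10 thick, from 20 inward to 14 outward of here; lever else 20 wide. Locked, the last 30 mm overhang the grip block's end with nothing below: pinch across the width from above, or hook from below.
- offcut: Loose piece of pale wood, 66 long (x), 38 wide (y), 44 high, one end cut at a slant, about 60 g. Origin: centre of its underside; z up. It lies on the bench in front of the saw, across the place of the front arm's end when square.
- scrap_box: Fixed open plywood box for offcuts, 170 (x) by 140 (y) outside, 75 high, walls and floor 8 thick, two thin slats on its floor up to 16 high. Origin: centre of its underside.
- toy_car: Loose wooden toy car, 100 long (x), 62 wide, 54 high. Origin: centre of its underside. Leave alone.
- tape_measure: Loose black and green tape measure, 62 (x) by 36 (y), 58 high. Origin: centre of its underside. Leave alone.
- glue_bottle: Loose upright white glue bottle with blue cap, 54 across, 150 high. Origin: centre of its underside. Leave alone.
Things that resemble listed ones, but are neither listed nor needed, are in the scene too. What is shaped like the offcut but orange is not meant.

How it is judged:
By the outcome, as a careful person would: the job done as asked, in the order asked, and still so for the second after the job is handed in, with the robot touching nothing.
It also fails if it takes over 72 s, if anything falls off the work surface, if the arm or the gripper's body presses on something with over 40 N, if the wrist force passes 120 N, or if a joint passes its speed limit or range.

ROBOT

A 6-joint arm with a two-finger parallel gripper is mounted at the origin on the work surface. World frame = base frame: x ahead of the robot, y to its left, z up, the work surface at z = 0. Lengths are in m, angles in rad, forces in N, time in s.
With the tool pointing down it reaches from about 0.35 to 1 m from the base axis. Payload 7.1 kg.
Tool frame: the origin (TCP) lies between the finger pads; the fingertips stand 22 mm ahead of it and the grasp point (between the pads) lies 3 mm ahead of it; x points along the fingers, y is the direction in which the jaws open and shut, and the axes are right-handed (so a half turn about x gives the same grasp; the last joint's range is limited). The gripper opens to 85 mm and grips with 20 to 120 N. Pads are 22 mm wide; open, the fingers measure 114 mm over their backs; the gripper's body (76 mm by 85 mm) begins 54 mm behind the grasp point. The pads swing forward as they close: fully open they stand 13 mm farther back than shut.
Start: joints at [1.241, 0.423, 1.63, -0, 1.089, -0.019], TCP at [0.191, 0.595, 0.253] pointing down, gripper open.
Joint ranges: [-3, 3], [-0.9, 2.11], [0.09, 2.58], [-1.31, 4.45], [0.11, 2.69], [-2.54, 2.54]. Speed limits (rad/s): [2.39, 2.39, 3.01, 3.14, 3.14, 3.14].

INTERFACE

Orientations are given as a rotation vector (axis times angle).
In Python, from rig import manip gives the robot as it stands. The module is installed in compiled form; this text tells all that it offers. Calls block until the motion is done:
- manip.move_to(position, orientation): joint-space move of the TCP to a pose.
- manip.servo_line(position, orientation=None, rate=0.15): straight line of the TCP; orientation=None keeps the orientation; rate is the mean speed in m/s.
- manip.set_joints(angles): joint-space move.
- manip.command_gripper(opening, f_grip=None): finger opening in m; f_grip is the grip in N (None keeps the last); returns when the fingers have stopped.
- manip.hold(seconds).
- manip.solve_ik(position, orientation): joint angles nearest the present ones, or None.
- manip.camera(name): name is "scene" or "top" or "wrist"; returns a dict with "image" (384x512x3 uint8, red, green, blue), "fx", "fy", "cx", "cy" (pixels), "k1" (the pictures are not rectified: a ray, as slopes to the right and down, at radius r is drawn at 1 + k1 r^2 times it, then the intrinsics apply), "cam_to_world" (4x4, takes a point from camera to world coordinates); the wrist camera has in their place "mount" (4x4, takes a point from camera to tool coordinates, whose origin is the TCP and whose axes are the tool frame's). Camera axes: x right, y down, z forward; pixel columns grow to the right and rows downward; lengths in m; the calibration is good to about 2 mm. A picture is of the moment at which its call begins: read the wrist's pose just before it. There is no depth.
A pose or a line that the arm cannot do raises manip.IKError and nothing moves.
- manip.sign_off(): hands the job in, once; it reports no verdict.
Readings, each from a call of its own:
- manip.get_time(): time.
- manip.get_joint_positions(): joint angles.
- manip.get_joint_vel(): joint speeds.
- manip.get_tau(): joint torques, N m.
- manip.get_position(): TCP position.
- manip.get_ee_rot(): TCP orientation.
- manip.get_contact_force(): force on the tool from outside, world axes, zero at the start.
- manip.get_torque(): the same for the moment, N m.
- manip.get_width(): finger opening in m.
Only numpy, scipy, OpenCV 4.12 (cv2) and the standard library are available. Lean on these libraries where they do the work, as an engineer would, in place of code of your own. Each camera call takes 0.05 s, during which the arm holds its last target.

## Working session

There is one attempt and no reset: what is moved stays moved. The work goes in short steps, each a Python script; the robot and the scene stay as the last script left them, time stands still between calls to the robot, and variables do not carry over. Pictures are saved under pics/ and viewed, and the job is handed in when it is done.

```bash
mkdir -p pics; cat > h.py <<'E'
import numpy as np, cv2
from scipy.spatial.transform import Rotation as R
from rig import manip
def T_tool():
    T=np.eye(4); T[:3,:3]=R.from_rotvec(manip.get_ee_rot()).as_matrix(); T[:3,3]=manip.get_position(); return T
def snap(name,fn):
    T=T_tool(); c=manip.camera(name)
    M=T@c["mount"] if name=="wrist" else c["cam_to_world"]
    cv2.imwrite(f"pics/{fn}.png",c["image"][:,:,::-1])
    np.savez(f"pics/{fn}.npz",M=M,k=[c["fx"],c["fy"],c["cx"],c["cy"],c["k1"]])
def cal(fn):
    d=np.load(f"pics/{fn}.npz"); return d["M"],d["k"]
def ray(fn,u,v):
    M,(fx,fy,cx,cy,k1)=cal(fn)
    d=np.array([(u-cx)/fx,(v-cy)/fy]); s=d.copy()
    for _ in range(30): s=d/(1+k1*(s@s))
    r=M[:3,:3]@np.array([s[0],s[1],1]); return M[:3,3],r
def pt(fn,u,v,z):
    o,r=ray(fn,u,v); return o+r*(z-o[2])/r[2]
def proj(fn,p):
    M,(fx,fy,cx,cy,k1)=cal(fn)
    q=M[:3,:3].T@(np.asarray(p)-M[:3,3]); s=q[:2]/q[2]; s=s*(1+k1*(s@s)); return np.array([s[0]*fx+cx,s[1]*fy+cy])
def crop(fn,x0,y0,x1,y1,f,out):
    im=cv2.imread(f"pics/{fn}.png")[y0:y1,x0:x1]
    cv2.imwrite(f"pics/{out}.png",cv2.resize(im,None,fx=f,fy=f,interpolation=cv2.INTER_CUBIC))
def rot(yaw_y):
    # tool x down, tool y (jaw) along heading yaw_y
    x=np.array([0,0,-1.]); y=np.array([np.cos(yaw_y),np.sin(yaw_y),0]); z=np.cross(x,y)
    return R.from_matrix(np.c_[x,y,z]).as_rotvec()
E
python3 - <<'E'
from h import *
for n in("top","scene","wrist"):
    snap(n,n+"0"); M,k=cal(n+"0"); print(n,M[:3,3].round(3),M[:3,2].round(2),k.round(3))
print(manip.get_ee_rot(),manip.get_time(),manip.get_contact_force())
E
```

```text
top [ 0.389 -0.041  1.371] [ 0.16 -0.01 -0.99] [4.43919e+02 4.43919e+02 2.52031e+02 1.96734e+02 8.00000e-03]
scene [ 1.381 -0.42   0.958] [-0.67  0.33 -0.67] [ 4.40725e+02  4.40725e+02  2.58107e+02  1.96072e+02 -6.00000e-02]
wrist [0.111 0.622 0.373] [ 0.31 -0.1  -0.94] [ 2.66729e+02  2.66729e+02  2.52516e+02  1.90644e+02 -1.90000e-02]
[ 0.24302169  1.55723986 -0.24491198] 0.15 [-0.38538442 -0.25583199 -0.17985356]
```

View pics/top0.png

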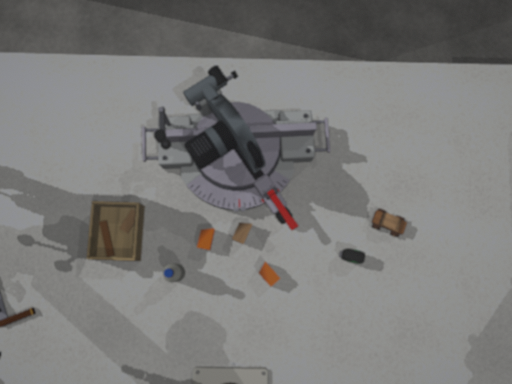

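View pics/scene0.png

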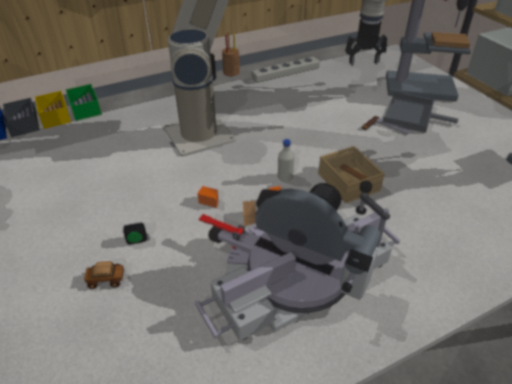

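```bash
python3 - <<'E'
from h import *
crop("top0",180,170,310,300,6,"c1")
crop("top0",70,180,220,300,5,"c2")
crop("scene0",180,170,320,270,5,"c3")
E
```

```text
(no output)
```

View pics/c1.png

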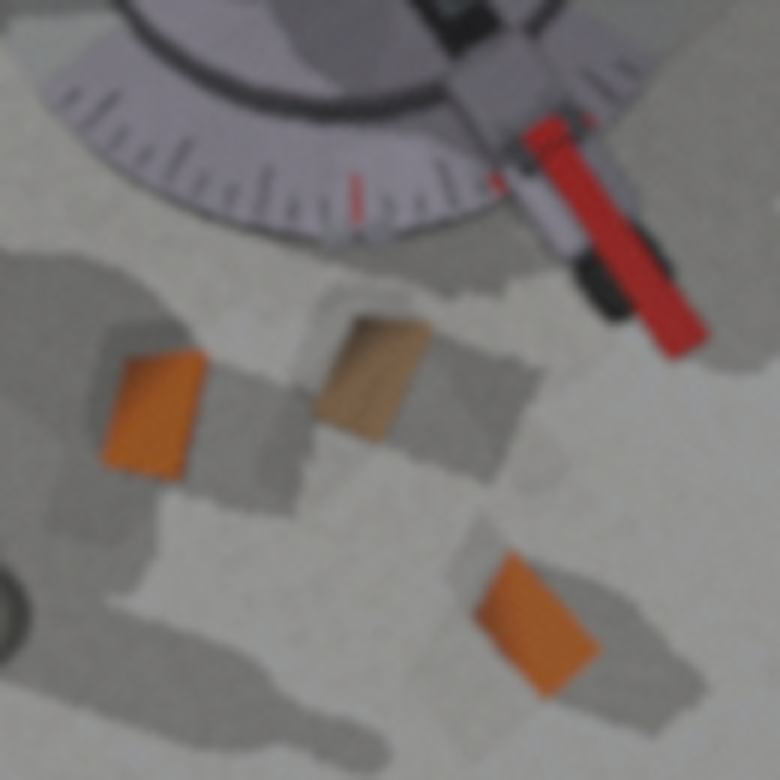

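View pics/c2.png

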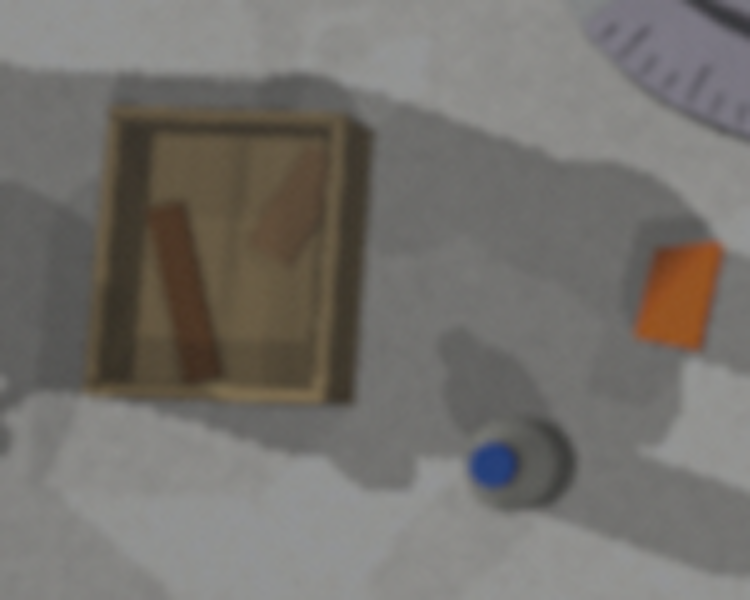

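View pics/c3.png

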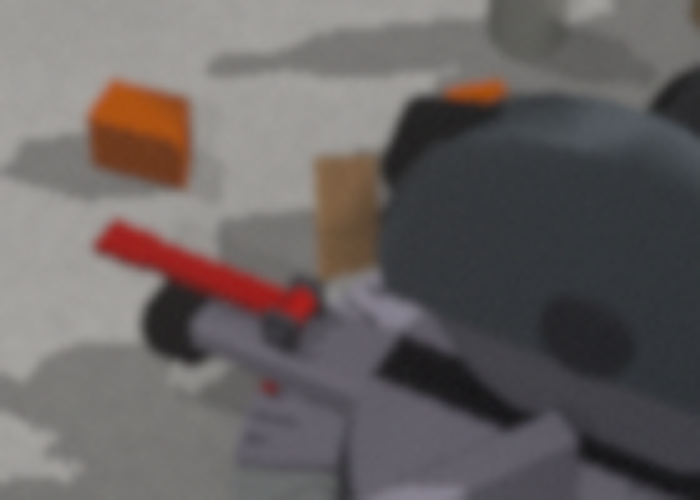

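```bash
python3 - <<'E'
from h import *
def P(x,y,z): return pt("top0",(x+.5)/6-.5+180,(y+.5)/6-.5+170,z)
print("offcut top");
for c in [(358,316),(432,324),(380,443),(314,416)]: print(P(*c,.044).round(4))
print("lever");
for c in [(528,125),(560,117),(709,333),(673,360)]: print(P(*c,.088).round(4))
print("redmark",P(356,173,.045).round(4),P(356,223,.045).round(4))
E=np.array([P(*c,.045)[:2] for c in [(45,100),(85,143),(120,175),(170,207),(240,232),(300,242),(440,232),(500,205)]])
from scipy.optimize import least_squares
r=least_squares(lambda q:np.hypot(*(E-q[:2]).T)-.195,[.75,-.05]); print("axis",r.x.round(4),(r.fun*1e3).round(1))
def Q(x,y,z): return pt("top0",(x+.5)/5-.5+70,(y+.5)/5-.5+180,z)
print("box");
for c in [(110,107),(348,112),(328,402),(88,392)]: print(Q(*c,.075).round(4))
print("bottle cap",Q(494,465,.15).round(4))
E
python3 - <<'E'
import sys; sys.path.insert(0,'.')
from h import *
crop("/top0".strip('/'),130,60,340,220,3.8,"c4")
E
```

```text
offcut top
[ 0.5309 -0.0183  0.044 ]
[ 0.5276 -0.0554  0.044 ]
[ 0.4679 -0.0308  0.044 ]
[0.4805 0.0023 0.044 ]
lever
[ 0.6218 -0.0999  0.088 ]
[ 0.6261 -0.1156  0.088 ]
[ 0.5215 -0.1889  0.088 ]
[ 0.5081 -0.1716  0.088 ]
redmark [ 0.6031 -0.0155  0.045 ] [ 0.5776 -0.0162  0.045 ]
axis [ 0.7622 -0.005 ] [-1.5 -1.3  0.4  1.6  1.1  0.5  0.6 -2.2]
box
[0.581  0.4159 0.075 ]
[0.5811 0.2767 0.075 ]
[0.4122 0.2777 0.075 ]
[0.4152 0.4154 0.075 ]
bottle cap [0.3789 0.1678 0.15  ]
```

View pics/c4.png

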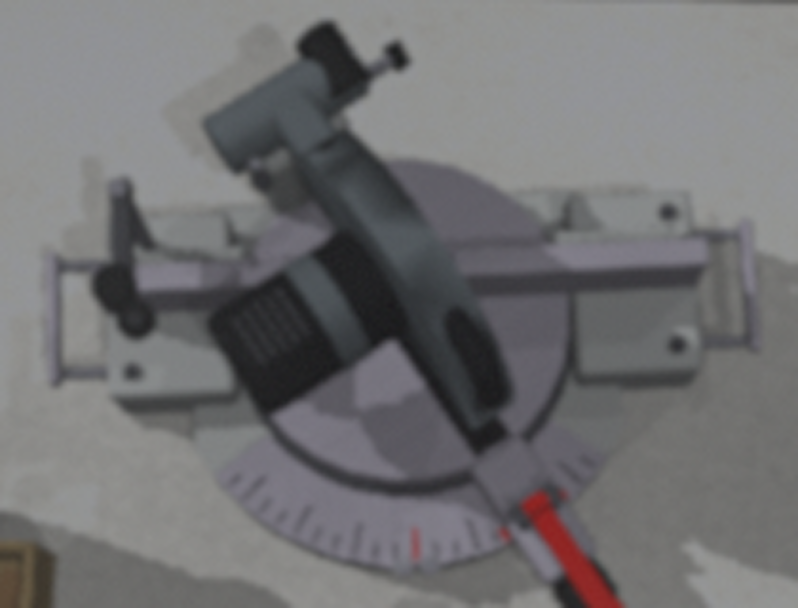

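```bash
python3 - <<'E'
from h import *
for yw in (1.186,1.186-np.pi):
    print(yw,manip.solve_ik([.47,-.02,.30],rot(yw)))
j=manip.solve_ik([.47,-.02,.30],rot(1.186))
# intermediate clear
manip.move_to([.47,-.02,.30],rot(1.186))
snap("wrist","w1"); M,k=cal("w1"); print(M[:3,3],manip.get_joint_positions(),manip.get_time())
E
```

```text
1.186 [-6.78264896e-02  1.33733090e-01  1.91405702e+00 -4.44089210e-16
  1.09380255e+00 -1.25382649e+00]
-1.9555926535897932 [-6.78264896e-02  1.33733090e-01  1.91405702e+00 -4.44089210e-16
  1.09380255e+00  1.88776616e+00]
[0.39272889 0.01325074 0.42065282] [-6.65708956e-02  1.34051419e-01  1.91385922e+00  1.21396197e-04
  1.09378568e+00 -1.25369447e+00] 2.6083
```

View pics/w1.png

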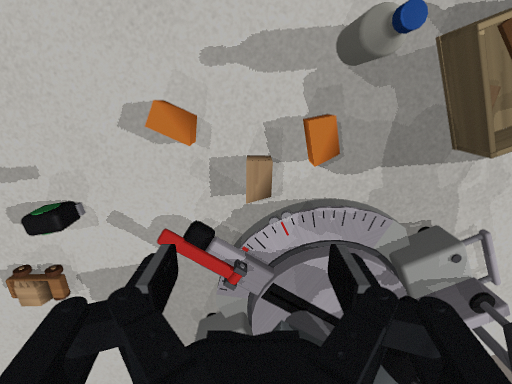

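```bash
python3 - <<'E'
from h import *
crop("w1",150,140,300,290,5,"c5")
crop("w1",230,195,400,290,4.5,"c6")
E
```

```text
(no output)
```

View pics/c5.png

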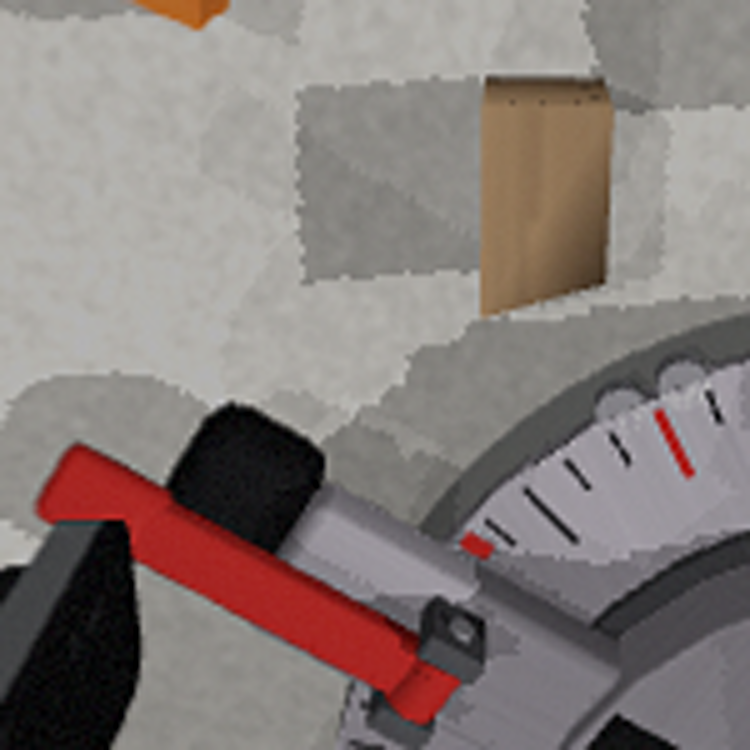

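View pics/c6.png

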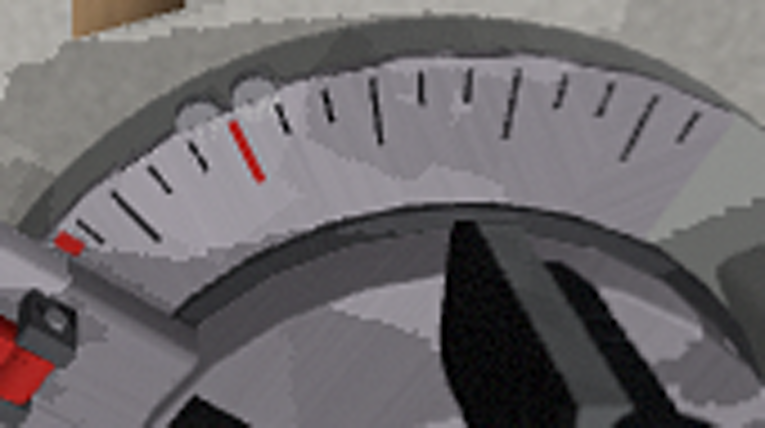

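```bash
python3 - <<'E'
from h import *
from scipy.optimize import least_squares
def P(x,y,z): return pt("w1",(x+.5)/4.5-.5+230,(y+.5)/4.5-.5+195,z)
ang=np.radians([20,15,10,5,0,-5,-10,-15,-20,-25,-30,-35,-40,-45,-50])
px=[(80,222),(115,193),(153,170),(193,145),(233,124),(278,105),(325,90),(373,80),(421,70),(470,68),(519,70),(565,75),(613,83),(657,97),(699,113)]
A=np.array([P(*p,.0455)[:2] for p in px])
def f(q):
    x,y,w,r=q; a=ang+w
    return (A-np.c_[x-r*np.cos(a),y-r*np.sin(a)]).ravel()
s=least_squares(f,[.765,-.005,0,.185]); print("axis,yaw,r",s.x.round(4),(s.fun.reshape(-1,2)*1e3).round(1).max(),np.abs(s.fun).max())
ax=s.x[:2]; w=s.x[2]
def Q(x,y,z): return pt("w1",(x+.5)/5-.5+150,(y+.5)/5-.5+140,z)
print("offcut top")
for c in [(485,103),(610,103),(604,284),(483,314)]: print(Q(*c,.044).round(4))
print("bottom near",Q(487,77,0).round(4),Q(606,79,0).round(4))
print("lever")
for c,z in [((78,445),.088),((38,505),.088),((462,678),.09),((420,640),.09),((420,722),.09)]:
    p=Q(*c,z); d=p[:2]-ax; print(p.round(4),np.hypot(*d).round(4),np.arctan2(-d[1],-d[0]).round(4)-w)
print("grip top far corners")
for c in [(235,405),(322,455),(172,472)]:
    p=Q(*c,.058); d=p[:2]-ax; a=np.arctan2(-d[1],-d[0])-w; print(p.round(4),np.hypot(*d).round(4),a)
E
```

```text
axis,yaw,r [0.7668 0.0018 0.0785 0.1899] 1.1 0.00108414759810882
offcut top
[ 0.4674 -0.0264  0.044 ]
[0.4808 0.007  0.044 ]
[ 0.5321 -0.0143  0.044 ]
[ 0.5274 -0.0518  0.044 ]
bottom near [ 0.4685 -0.0272  0.    ] [0.4833 0.0078 0.    ]
lever
[ 0.5057 -0.1638  0.088 ] 0.3092 0.48668866976373154
[ 0.5182 -0.1833  0.088 ] 0.31 0.5616886697637314
[ 0.6154 -0.0938  0.09  ] 0.179 0.48468866976373154
[ 0.5986 -0.1     0.09  ] 0.1966 0.4659886697637315
[ 0.6252 -0.1115  0.09  ] 0.1814 0.5965886697637315
grip top far corners
[ 0.5217 -0.1295  0.058 ] 0.2781 0.4133943674075734
[ 0.5466 -0.1123  0.058 ] 0.248 0.3998026846104065
[ 0.5348 -0.1573  0.058 ] 0.2814 0.5227270364799239
```

```bash
python3 - <<'E'
from h import *
o=rot(1.173)
manip.command_gripper(.085,40)
manip.move_to([.498,-.021,.12],o)
manip.servo_line([.498,-.021,.030],o,rate=.12)
manip.command_gripper(.0,40); print("w",manip.get_width(),manip.get_contact_force())
manip.servo_line([.498,-.021,.19],o,rate=.2)
print("w",manip.get_width(),manip.get_time())
snap("wrist","w2"); snap("scene","s2")
E
```

```text
w 0.03755203139687135 [-0.24189867 -0.48425036  5.18985096]
w 0.03731569566425568 5.9333
```

View pics/w2.png

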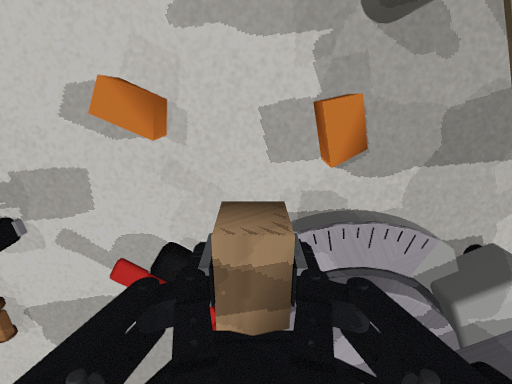

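```bash
python3 - <<'E'
from h import *
o=rot(np.pi/2); b=[.497,.347]
manip.move_to([*b,.22],o)
manip.servo_line([*b,.050],o,rate=.15); print(manip.get_contact_force())
manip.command_gripper(.056)
manip.servo_line([*b,.20],o,rate=.2)
print(manip.get_time(),manip.get_width())
snap("wrist","w3")
import itertools
# feasibility of lever poses
ax=np.array([.7668,.0018])
def lev(theta,phi,down,L=.112):
    """TCP pose at lever tip; theta world arm angle, phi lever, down = tool angle below horizontal"""
    u=np.array([-np.cos(theta),-np.sin(theta),0]); z=np.array([0,0,1.])
    p=np.r_[ax,0]+u*(.185+L*np.cos(phi))+z*(.083+L*np.sin(phi))
    x=-u*np.cos(down)-z*np.sin(down)   # toward saw and down
    zt_=-u; y=np.cross(zt_-0,x) # placeholder
    y=np.cross(z,-u); y=-y if False else y
    # want tool z toward saw (camera outward): z = x cross y
    zz=np.cross(x,y)
    if zz@(-u)<0: y=-y; zz=-zz
    return p-.003*x, R.from_matrix(np.c_[x,y,zz]).as_rotvec()
for th in (.6025,.0785):
  for phi,d in ((0,90),(0,60),(0,45),(.6,75),(1.25,90),(1.25,75),(1.25,60)):
    p,r=lev(th,phi,np.radians(d)); q=manip.solve_ik(p,r); print(th,phi,d,None if q is None else np.round(q,2))
E
```

```text
[-1.11687925 -0.23295764 -1.07805582]
9.9167 0.056079653846660193
0.6025 0 90 [-0.33  0.56  1.89  0.    0.69 -2.5 ]
0.6025 0 60 None
0.6025 0 45 [-0.69  0.65  2.1   1.44  0.76  2.13]
0.6025 0.6 75 None
0.6025 1.25 90 [-0.23  0.46  1.74  0.    0.95 -2.4 ]
0.6025 1.25 75 None
0.6025 1.25 60 None
0.0785 0 90 [-0.07  0.49  2.06 -0.    0.59 -1.72]
0.0785 0 60 [-0.13  0.48  2.36  2.66  0.23  1.85]
0.0785 0 45 [-0.18  0.62  2.47  2.87  0.74  1.59]
0.0785 0.6 75 [-0.09  0.32  2.15  0.11  0.41 -1.83]
0.0785 1.25 90 [-0.05  0.39  1.85 -0.    0.9  -1.7 ]
0.0785 1.25 75 [-0.07  0.31  2.01  0.07  0.56 -1.77]
0.0785 1.25 60 [-0.09  0.28  2.16  0.44  0.2  -2.15]
```

View pics/w3.png

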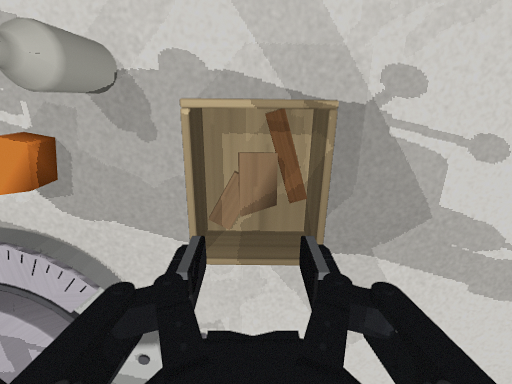

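```bash
cat >> h.py <<'E'
ax=np.array([.7668,.0018])
def lev(theta,phi,L=.112,dyaw=-.03,dz=0):
    u=np.array([-np.cos(theta),-np.sin(theta),0])
    p=np.r_[ax,0]+u*(.185+L*np.cos(phi))
    p[2]=.083+L*np.sin(phi)+.003+dz
    return p,rot(theta+np.pi/2+dyaw)
E
python3 - <<'E'
from h import *
manip.command_gripper(.085)
manip.move_to([.45,0,.25],rot(1.9))
p,r=lev(.6025,0,dz=.09)
manip.move_to(p,r)
p,r=lev(.6025,0); manip.servo_line(p,r,rate=.1)
print(manip.get_time(),manip.get_joint_positions().round(3) if hasattr(manip.get_joint_positions(),'round') else manip.get_joint_positions(),manip.get_contact_force())
snap("wrist","w4"); snap("top","t4")
E
python3 -c "
import sys;sys.path.insert(0,'.')
from h import *
crop('t4',200,140,330,260,6,'c7')"
```

```text
13.5417 [-0.33   0.561  1.892 -0.     0.688 -2.474] [-0.47427817  0.58833648  0.5024244 ]
```

View pics/w4.png

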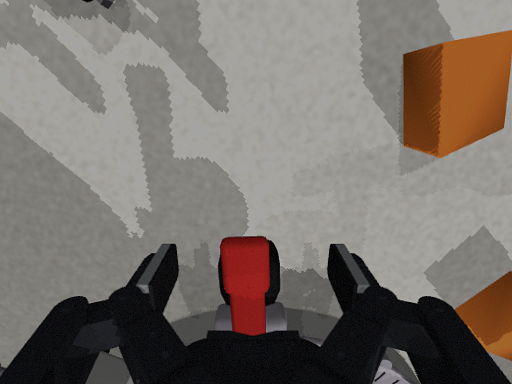

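View pics/c7.png

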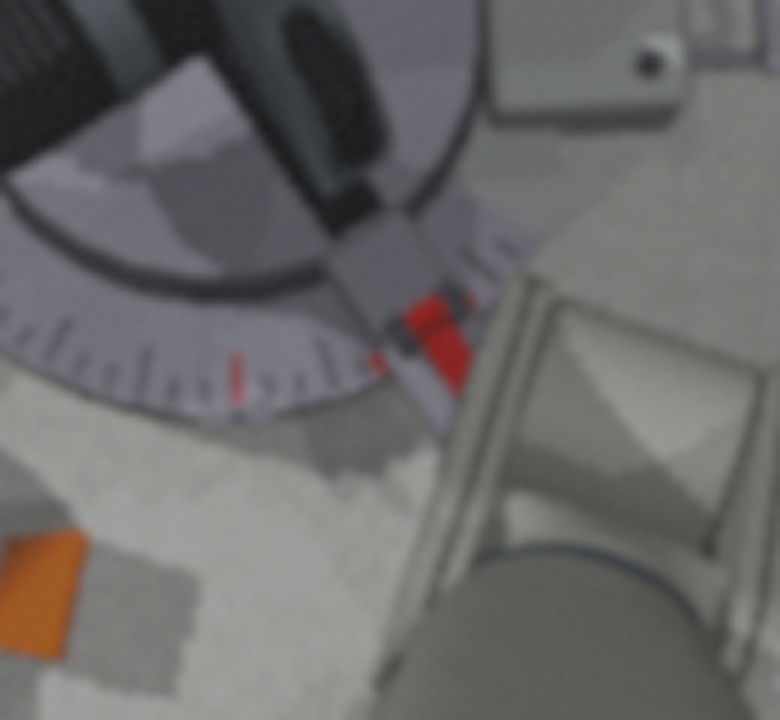

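```bash
python3 - <<'E'
from h import *
manip.command_gripper(0,50); print("w",manip.get_width())
for phi in (.2,.4,.6,.8,.95):
    p,r=lev(.6025,phi); manip.servo_line(p,r,rate=.1)
    f=np.array(manip.get_contact_force()); print(phi,f.round(1),round(manip.get_width(),4))
    if np.linalg.norm(f)>30: break
print(manip.get_time())
snap("wrist","w5"); snap("scene","s5"); snap("top","t5")
crop('t5',200,140,330,260,6,'c8'); crop('s5',160,120,360,260,4,'c9')
E
```

```text
w 0.025019280716581355
0.2 [-1.5  2.5 -0.4] 0.025
0.4 [-3.8  1.8  0.9] 0.0248
0.6 [-3.7  1.3 -0.4] 0.025
0.8 [-2.5  2.6 -1.3] 0.0247
0.95 [-1.3  1.8 -2.8] 0.0246
16.0333
```

View pics/c9.png

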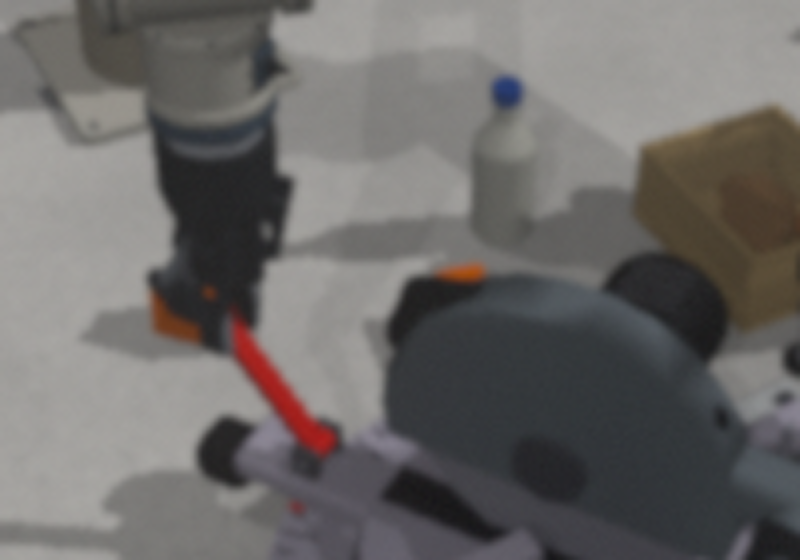

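View pics/c8.png

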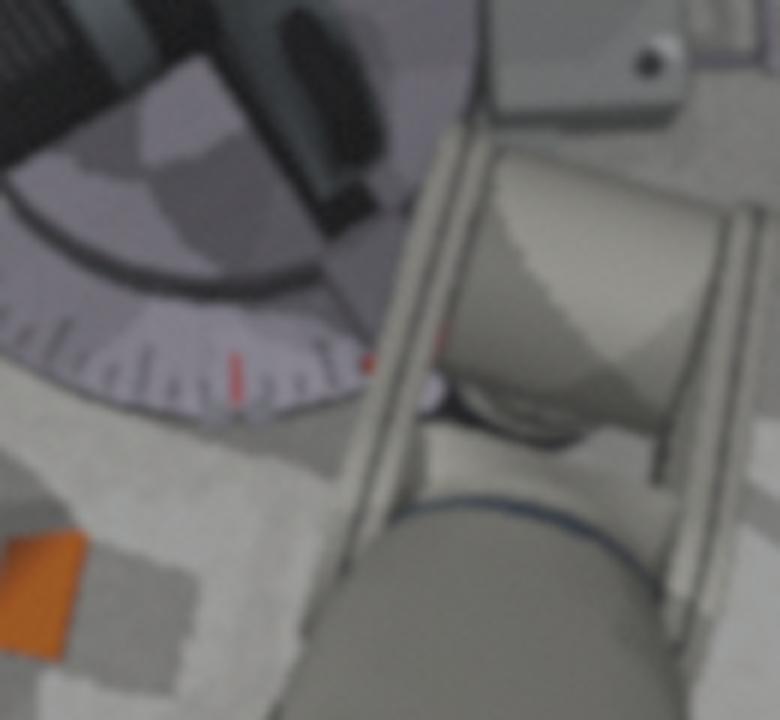

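```bash
python3 - <<'E'
from h import *
for phi in (1.1,1.2,1.26,1.30):
    p,r=lev(.6025,phi); manip.servo_line(p,r,rate=.08)
    f=np.array(manip.get_contact_force()); print(phi,f.round(1),round(manip.get_width(),4))
    if np.linalg.norm(f)>25: break
print(manip.get_time(), manip.get_position())
snap("scene","s6"); crop('s6',160,120,360,260,4,'c10')
E
```

```text
1.1 [-1.9  1.3 -5.1] 0.0243
1.2 [-2.7  1.8 -6.3] 0.0245
1.26 [-3.5 -1.3 -6.1] 0.024
1.3 [-5.2 -0.5 -6.3] 0.0241
17.3333 [ 0.58926538 -0.12024206  0.19370929]
```

View pics/c10.png

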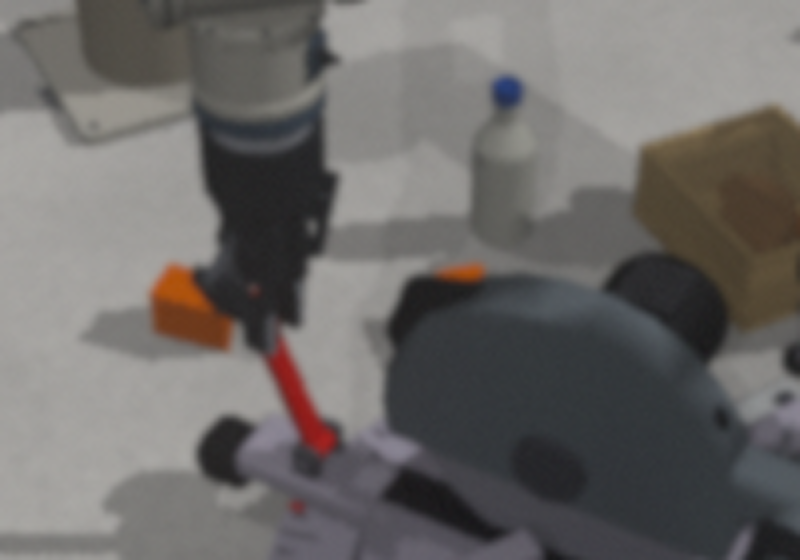

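```bash
cat >> h.py <<'E'
def grip(theta,out=.266,z=.045,tilt=20,psi=0,lat=0,alpha=0):
    """straddle pose. tilt deg: tool top leans toward direction rotated alpha from outward u; psi yaw offset of jaws from across-arm"""
    u=np.array([-np.cos(theta),-np.sin(theta),0]); zz=np.array([0,0,1.])
    v=np.cross(zz,-u)  # arm +y
    p=np.r_[ax,0]+u*out+v*lat; p[2]=z
    yw=theta+np.pi/2+psi
    R0=R.from_rotvec(rot(yw))
    d=R.from_rotvec([0,0,alpha]).apply(u)      # lean dir for top
    k=np.cross(zz,d)                            # rotate top (z) toward d
    Rt=R.from_rotvec(k*np.radians(tilt))*R0
    return p,Rt.as_rotvec()
E
python3 - <<'E'
from h import *
manip.command_gripper(.06)
p,r=lev(.6025,1.27); u=np.array([-np.cos(.6025),-np.sin(.6025),0])
manip.servo_line(np.array(manip.get_position())+[0,0,.06],None,rate=.15)
manip.servo_line(np.array(manip.get_position())+u*.09,None,rate=.2)
print(manip.get_position(),manip.get_time())
snap("wrist","w7"); snap("scene","s7"); crop('s7',160,120,360,260,4,'c11')
q0=np.array(manip.get_joint_positions())
for tilt in (15,20,25):
  for al in (-.8,-.4,0):
    for psi in (0,-.3,-np.pi/2,-1.0):
      o=[]
      for th in (.6025,.34,.0785):
        p,r=grip(th,tilt=tilt,psi=psi,alpha=al); q=manip.solve_ik(p,r)
        o.append(None if q is None else np.round(q,2)[3:])
      if all(x is not None for x in o): print(tilt,al,round(psi,2),*o)
E
```

```text
[ 0.51646593 -0.17109946  0.25414472] 18.975
15 -0.8 -0.3 [ 0.1   0.26 -2.27] [-0.37  0.22 -1.41] [-0.62  0.31 -0.74]
15 -0.8 -1.57 [ 0.1   0.26 -1.  ] [-0.37  0.22 -0.14] [-0.62  0.31  0.53]
15 -0.8 -1.0 [ 0.1   0.26 -1.57] [-0.37  0.22 -0.71] [-0.62  0.31 -0.04]
15 -0.4 -1.57 [ 0.43  0.34 -1.35] [ 0.2   0.2  -0.74] [-0.41  0.19  0.3 ]
15 -0.4 -1.0 [ 0.43  0.34 -1.92] [ 0.2   0.2  -1.31] [-0.41  0.19 -0.27]
15 0 -1.57 [ 0.51  0.47 -1.44] [ 0.54  0.29 -1.11] [ 0.25  0.17 -0.4 ]
15 0 -1.0 [ 0.51  0.47 -2.01] [ 0.54  0.29 -1.68] [ 0.25  0.17 -0.98]
20 -0.8 -0.3 [ 0.29  0.13 -2.46] [-0.95  0.14 -0.81] [-1.    0.29 -0.32]
20 -0.8 -1.57 [ 0.29  0.13 -1.19] [-0.95  0.14  0.46] [-1.    0.29  0.95]
20 -0.8 -1.0 [ 0.29  0.13 -1.76] [-0.95  0.14 -0.11] [-1.    0.29  0.38]
25 -0.4 0 [1.28 0.25 2.48] [2.44 0.11 1.72] [4.13 0.17 0.49]
```

View pics/c11.png

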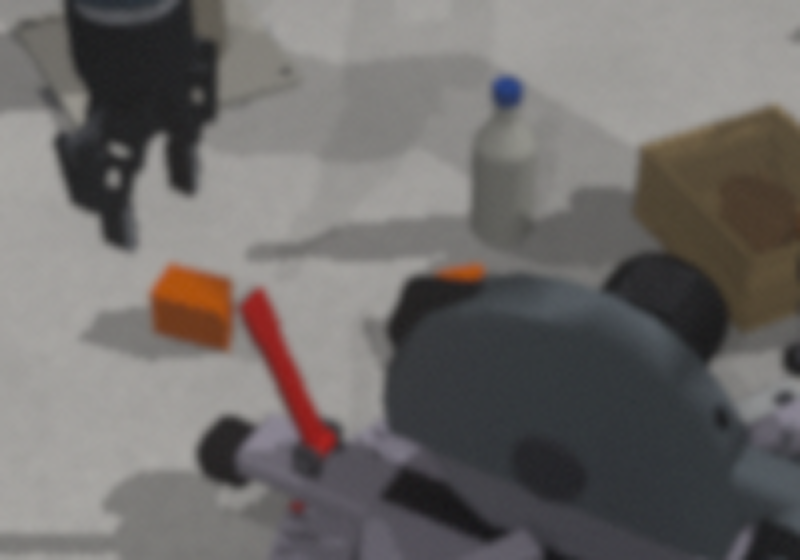

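View pics/w7.png

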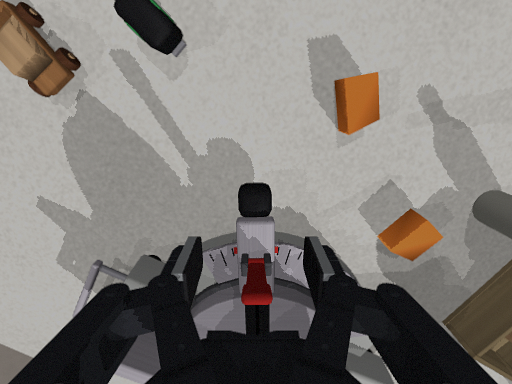

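```bash
python3 - <<'E'
from h import *
u=np.array([-np.cos(.6025),-np.sin(.6025),0])
for phi in (1.1,1.2,1.25,1.3):
    e=np.r_[ax,.083]+u*(.185+.126*np.cos(phi)); e[2]+=.126*np.sin(phi); print(phi,proj("s7",e).round(1), proj("w7",e).round(1))
kw=dict(tilt=15,alpha=-.8,psi=-.3)
manip.command_gripper(.074)
p,r=grip(.6025,out=.315,z=.16,**kw); manip.move_to(p,r)
p,r=grip(.6025,out=.285,z=.085,**kw); manip.servo_line(p,r,rate=.12)
print(manip.get_contact_force(),manip.get_time(),np.round(manip.get_joint_positions(),2))
snap("wrist","w8"); snap("scene","s8"); crop('s8',160,120,360,260,4,'c12')
E
```

```text
1.1 [219.3 194.2] [255.3 286.9]
1.2 [222.9 194.2] [255.7 302.7]
1.25 [224.8 194.3] [256.  310.4]
1.3 [226.7 194.5] [256.2 318. ]
[0.64310002 0.21310002 0.35448413] 20.775 [-0.33  0.52  2.03  0.11  0.33 -2.3 ]
```

View pics/c12.png

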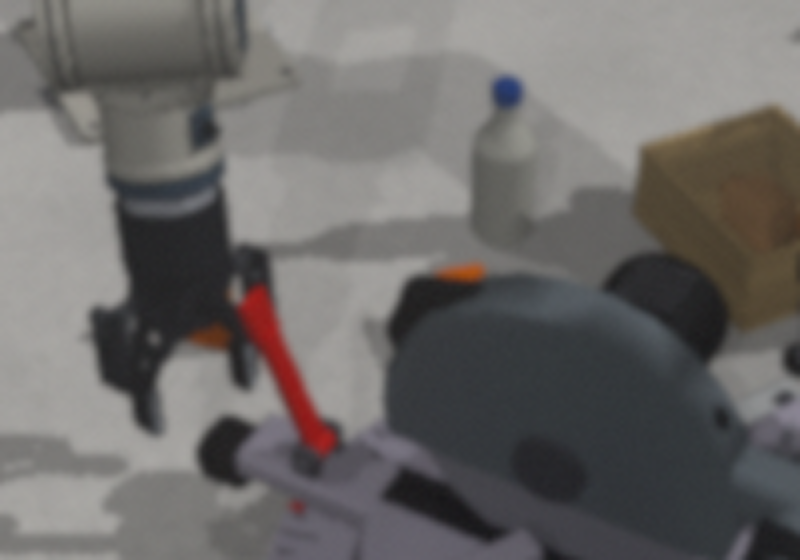

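View pics/w8.png

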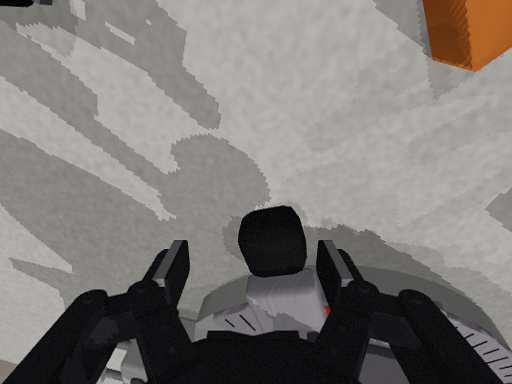

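```bash
python3 - <<'E'
from h import *
th=.6025
u=np.array([-np.cos(th),-np.sin(th),0]); v=np.array([-u[1],u[0],0])*-1
v=np.cross([0,0,1.],-u)
for o,l in ((.28,.022),(.28,-.022),(.236,.022),(.236,-.022),(.258,0)):
    p=np.r_[ax,.058]+u*o+v*l; p[2]=.058; print(o,l,proj("w8",p).round(1))
# clearance at final pose: block corners in tool frame
p,r=grip(th,tilt=15,alpha=-.8,psi=-.3); Rm=R.from_rotvec(r)
for o,z in ((.258,.058),(.28,.058),(.255,.025),(.28,.025)):
  for l in (.022,-.022):
    c=np.r_[ax,0]+u*o+v*l; c[2]=z; print(o,z,l,(Rm.inv().apply(c-p)*1e3).round(1))
E
```

```text
0.28 0.022 [294.7 230.9]
0.28 -0.022 [227.5 241.7]
0.236 0.022 [309.5 279.3]
0.236 -0.022 [248.9 286. ]
0.258 0 [269.6 261.1]
0.258 0.058 0.022 [-15.2  21.6   4.4]
0.258 0.058 -0.022 [ -7.  -19.9  16.5]
0.28 0.058 0.022 [-19.2  14.8 -16.2]
0.28 0.058 -0.022 [-11.  -26.7  -4.1]
0.255 0.025 0.022 [17.2 26.6 -0.3]
0.255 0.025 -0.022 [ 25.4 -14.9  11.8]
0.28 0.025 0.022 [ 12.7  18.9 -23.7]
0.28 0.025 -0.022 [ 20.9 -22.6 -11.6]
```

```bash
python3 - <<'E'
from h import *
kw=dict(tilt=15,alpha=-.8,psi=-.3)
p,r=grip(.6025,out=.268,z=.045,**kw); manip.servo_line(p,r,rate=.08)
print(np.array(manip.get_contact_force()).round(1))
manip.command_gripper(.058,20); print(manip.get_width(),np.array(manip.get_contact_force()).round(1))
for th in np.linspace(.6025,.0785,7)[1:3]:
    p,r=grip(th,out=.268,z=.045,**kw); manip.servo_line(p,r,rate=.06)
    print(round(th,3),np.array(manip.get_contact_force()).round(1),np.round(manip.get_joint_positions(),2))
print(manip.get_time())
snap("wrist","w9"); snap("top","t9"); crop("t9",180,140,310,260,6,"c13")
E
```

```text
[ 0.1 -0.1 -0.5]
0.05822401677849839 [0.5 1.6 0.3]
0.515 [-0.4  0.2  0.1] [-0.26  0.6   2.05 -0.03  0.23 -2.02]
0.428 [ 0.3 -0.9  0.4] [-0.21  0.59  2.08 -0.2   0.22 -1.72]
22.9583
```

View pics/c13.png

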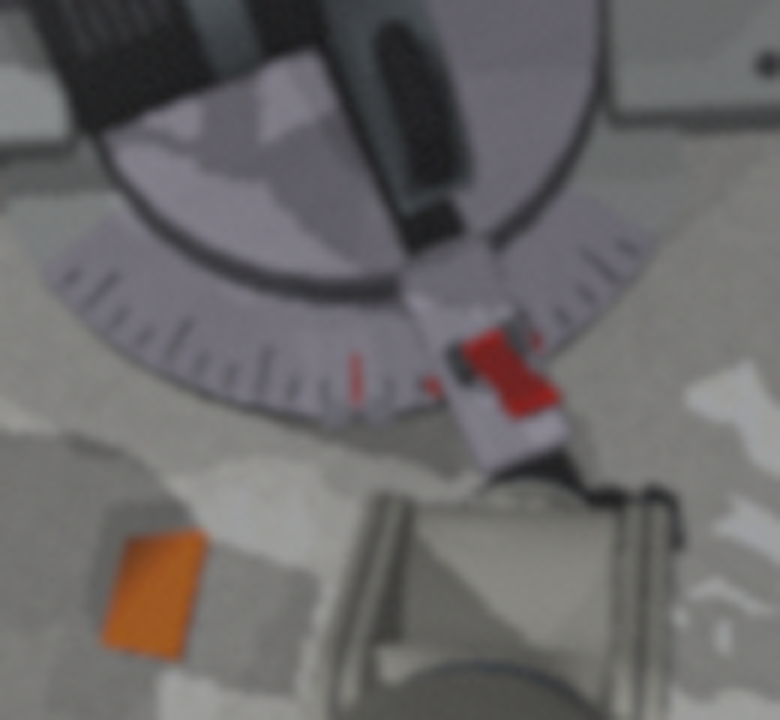

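View pics/w9.png

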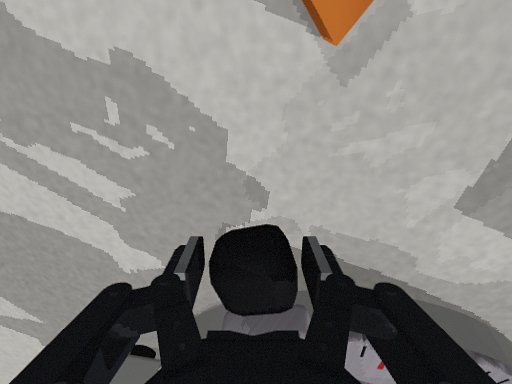

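```bash
python3 - <<'E'
from h import *
kw=dict(tilt=15,alpha=-.8,psi=-.3)
for th in list(np.linspace(.6025,.0785,7)[3:6])+[.12,.0785]:
    p,r=grip(th,out=.268,z=.045,**kw); manip.servo_line(p,r,rate=.05)
    print(round(th,3),np.array(manip.get_contact_force()).round(1),np.round(manip.get_joint_positions(),2))
print(manip.get_time())
snap("wrist","w10"); snap("top","t10"); crop("t10",180,140,310,260,6,"c14")
E
```

```text
0.34 [-1.2 -0.7 -0.5] [-0.15  0.58  2.1  -0.37  0.22 -1.41]
0.253 [0.5 0.2 0.3] [-0.09  0.57  2.12 -0.5   0.24 -1.14]
0.166 [ 1.  -2.8 -1.1] [-0.03  0.57  2.12 -0.58  0.27 -0.91]
0.12 [ 0.5 -0.  -0.5] [ 0.01  0.57  2.12 -0.61  0.29 -0.81]
0.079 [ 0.1  1.  -0. ] [ 0.04  0.57  2.12 -0.62  0.31 -0.73]
25.675
```

View pics/c14.png

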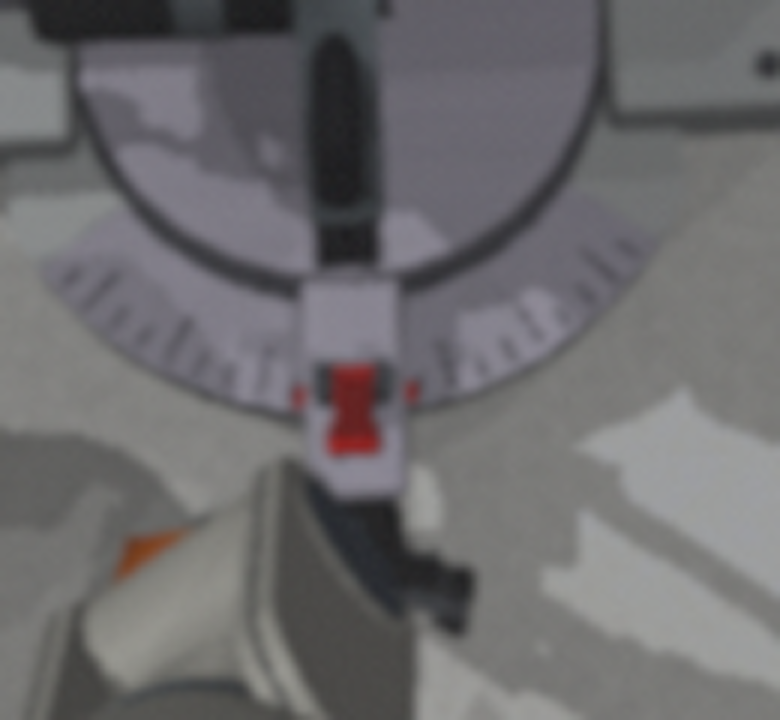

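View pics/w10.png

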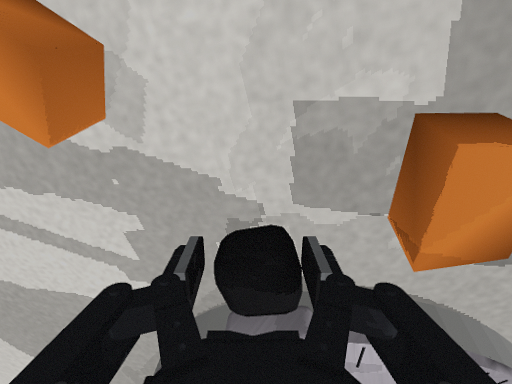

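```bash
python3 - <<'E'
from h import *
kw=dict(tilt=15,alpha=-.8,psi=-.3)
manip.command_gripper(.078)
p,r=grip(.0785,out=.29,z=.10,**kw); manip.servo_line(p,r,rate=.1)
p,r=grip(.0785,out=.315,z=.18,**kw); manip.servo_line(p,r,rate=.15)
p,r=lev(.0785,1.23,dz=.10,dyaw=0); p[:2]+=-.06*np.array([np.cos(.0785),np.sin(.0785)])
manip.move_to(p,r)
print(manip.get_time(),np.round(manip.get_joint_positions(),2))
snap("wrist","w11")
u=np.array([-np.cos(.0785),-np.sin(.0785),0])
for phi in (1.15,1.2,1.25,1.3):
    e=np.r_[ax,.083]+u*(.185+.126*np.cos(phi)); e[2]+=.126*np.sin(phi); print(phi,proj("w11",e).round(1))
v=np.cross([0,0,1.],-u)
for l in (.022,-.022):
    e=np.r_[ax,.058]+u*.28+v*l; print(proj("w11",e).round(1))
crop("w11",170,190,340,330,4.5,"c15")
E
```

```text
28.2417 [-0.07  0.17  1.9  -0.    1.08 -1.71]
1.15 [252.  249.8]
1.2 [252.  256.7]
1.25 [252.  263.6]
1.3 [252.  270.5]
[268.5 166.6]
[236.  166.6]
```

View pics/w11.png

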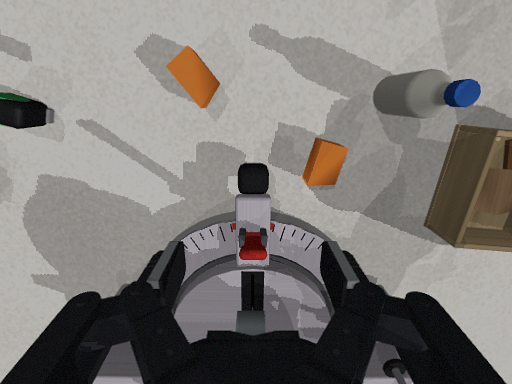

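View pics/c15.png

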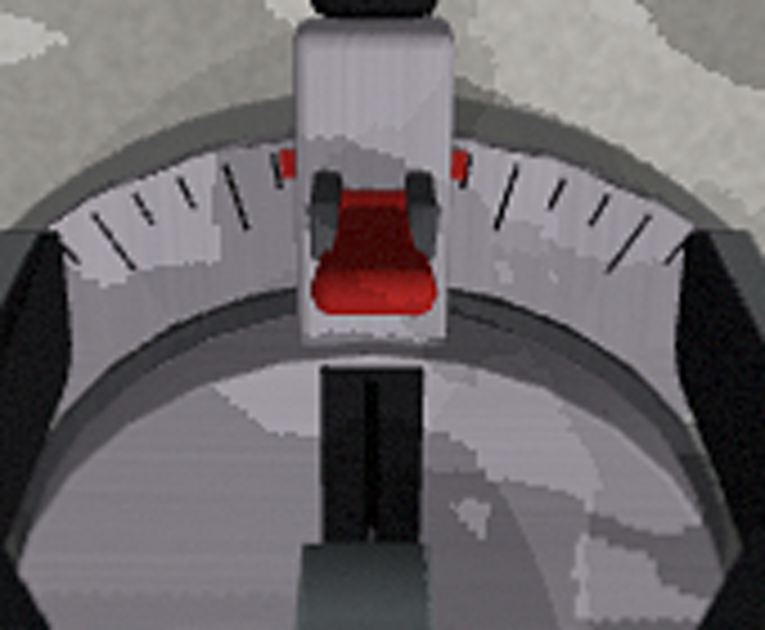

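```bash
python3 - <<'E'
from h import *
th=.0785
p,r=lev(th,1.21,dyaw=0,dz=.09); manip.servo_line(p,r,rate=.15)
p,r=lev(th,1.21,dyaw=0); manip.servo_line(p,r,rate=.1)
print(np.array(manip.get_contact_force()).round(1))
manip.command_gripper(0,50); print("w",manip.get_width())
for phi in (1.0,.8,.6,.4,.2,.08,0,-.04,-.08):
    p,r=lev(th,phi,dyaw=0); manip.servo_line(p,r,rate=.1)
    f=np.array(manip.get_contact_force()); print(phi,f.round(1),round(manip.get_width(),4))
    if np.linalg.norm(f)>30: break
print(manip.get_time())
snap("wrist","w12"); snap("scene","s12"); crop('s12',160,120,360,260,4,'c16')
E
```

```text
[-0.2 -0.4  0.5]
w 0.02535291477325867
1.0 [-2.5 -2.9  1.8] 0.0251
0.8 [ 1.1 -2.6 -3.9] 0.0252
0.6 [ 4.  -1.9 -5.5] 0.0251
0.4 [ 3.3 -0.2 -6.4] 0.0252
0.2 [ 4.4  0.4 -5.4] 0.0252
0.08 [ 2.8 -0.3 -4. ] 0.0253
0 [ 2.3  0.4 -3.1] 0.0248
-0.04 [ 1.1 -0.1 -1.8] 0.0251
-0.08 [ 0.9  0.6 -2.3] 0.0247
33.3167
```

View pics/c16.png

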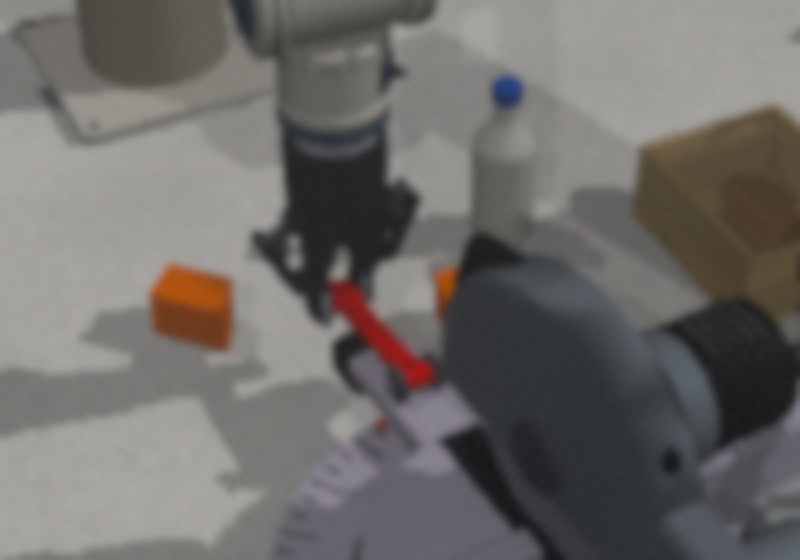

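View pics/w12.png

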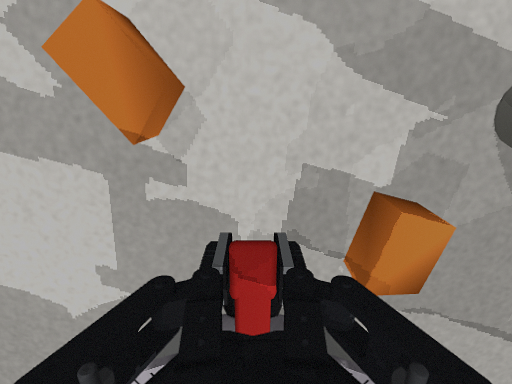

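```bash
python3 - <<'E'
from h import *
th=.0785; u=np.array([-np.cos(th),-np.sin(th),0])
manip.command_gripper(.06)
p,r=lev(th,0,dyaw=0); p=np.r_[ax,0]+u*.297; p[2]=.19; 
manip.servo_line(p,r,rate=.15)
snap("scene","s13"); crop('s13',160,120,360,260,4,'c17')
manip.command_gripper(0,30)
z=.16; f0=np.array(manip.get_contact_force())
while z>.085:
    p[2]=z; manip.servo_line(p,r,rate=.08)
    f=np.array(manip.get_contact_force())-f0
    if z<.125: print(round(z,3),f.round(1),round(manip.get_position()[2],4))
    if f[2]>25: break
    z-=.008 if z>.122 else .004
print(manip.get_time()); snap("wrist","w13")
E
```

```text
0.12 [ 1.3 -0.5 -0.4] 0.1198
0.116 [ 0.1 -1.3 -0.4] 0.1159
0.112 [-0.  -0.7 -0.3] 0.1118
0.108 [ 0.3 -0.7 -0.2] 0.1077
0.104 [ 0.7 -1.3 -0.5] 0.1037
0.1 [ 0.3 -0.9 -0.5] 0.0998
0.096 [-2.9 -0.4 14.4] 0.0968
0.092 [-14.3  -0.4  54.3] 0.0954
38.925
```

View pics/c17.png

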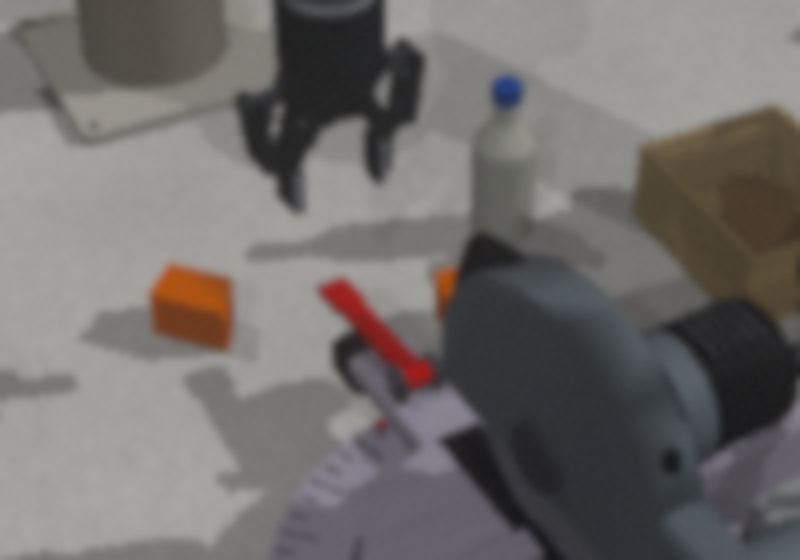

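View pics/w13.png

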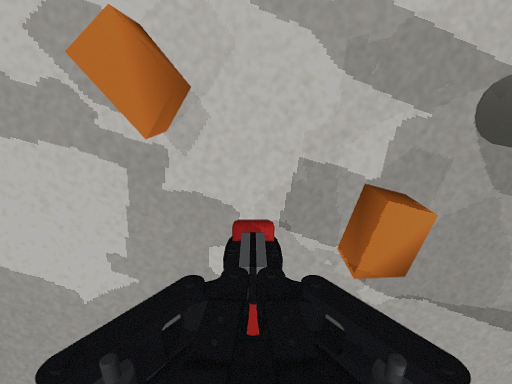

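```bash
python3 - <<'E'
from h import *
th=.0785; u=np.array([-np.cos(th),-np.sin(th),0])
p=np.array(manip.get_position()); p[2]=.19; manip.servo_line(p,None,rate=.15)
p2,r=lev(th,1.23,dz=.10,dyaw=0); p2[:2]+=.06*u[:2]; manip.servo_line(p2,r,rate=.2)
snap("wrist","w14"); crop("w14",170,150,340,290,4.5,"c18")
for phi in (0.1,0,-.1):
    e=np.r_[ax,.083]+u*(.185+.126*np.cos(phi)); e[2]+=.126*np.sin(phi)+.005; print(phi,proj("w14",e).round(1))
manip.move_to([.35,.25,.35],rot(1.9))
snap("top","t14"); snap("scene","s14"); crop("t14",70,100,330,290,3,"c19"); crop('s14',160,120,400,260,3.3,'c20')
for phi in (0.1,0,-.1):
    e=np.r_[ax,.083]+u*(.185+.126*np.cos(phi)); e[2]+=.126*np.sin(phi)+.005; print(phi,proj("s14",e).round(1))
print(manip.get_time())
E
```

```text
0.1 [251.7 149.9]
0 [251.7 147.5]
-0.1 [251.7 146.3]
0.1 [242.1 184.8]
0 [242.1 187.8]
-0.1 [242.3 191.1]
41.7667
```

View pics/c18.png

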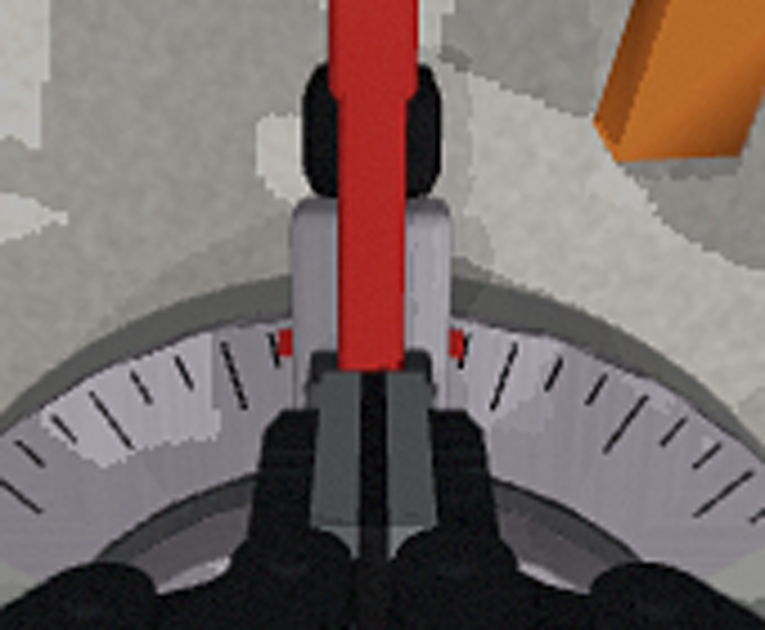

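View pics/c19.png

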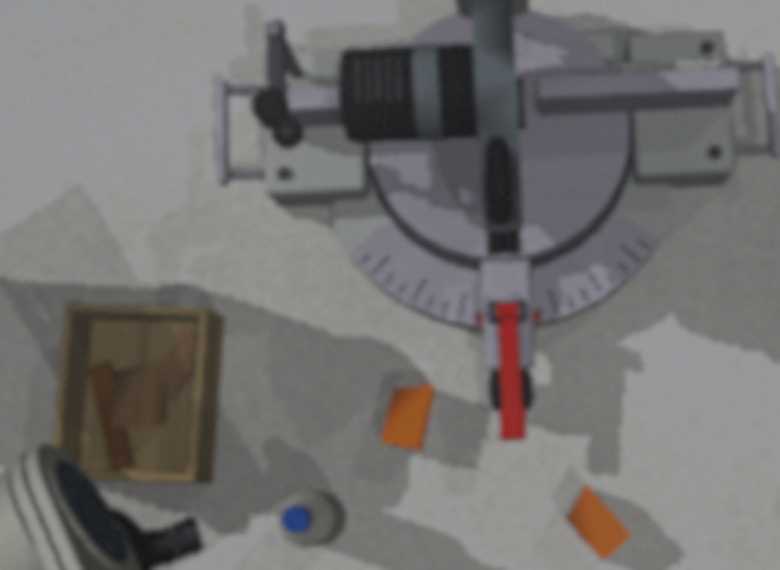

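View pics/c20.png

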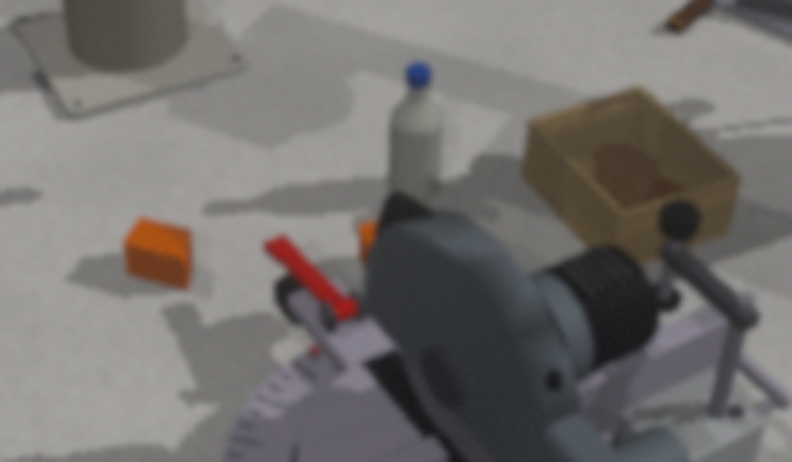

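```bash
python3 - <<'E'
from h import *
print(np.array(manip.get_contact_force()).round(1)); manip.sign_off()
E
```

```text
[-0.1 -1.2  0.1]
the job is handed in; nothing more can be done
```

I put the pale offcut in the scrap box, swung the front arm to its square stop with the lever up, locked the saw again and handed the job in at about 42 s. The arm never met the offcut, because I moved it first.

- **Lever up:** I lifted the lever to about 1.2 rad by the pictures. That is slightly under the 1.25 given as nearly upright.
- **Square stop:** I swung the arm by its grip block. The push force fell away at the stop and the block moved ahead of the finger, which suggests the notch drew it in. In the last picture the pointers sit symmetric about zero to within about 0.005 rad, the same before and after locking.
- **Lever down:** My first push, with the lever pinched, looked as if it had left the lever part way up. I then pressed it with closed fingertips, and it stopped at the height expected at its hard stop, about -0.1 rad.
- **Pressing force:** That press peaked at about 54 N, more than I intended. It was at the fingertips, not on the arm or the gripper's body, and below the 120 N wrist limit.
- **Other objects:** The offcut lies in the box and the glue bottle and orange look-alikes are where they were. I never worked near the toy car or tape measure, but I did not check them in the last pictures. At hand-in the gripper was clear of everything.

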